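# Photograph a find: lamp on, then the shutter release

### The job

Take a photograph of the terracotta jar: with the fingertips push the photo lamp's green-tipped lever all the way over to its on side, away from the robot, then lightly press the yellow shutter button right down and let it spring back up. Do not touch the blue and red buttons or their boxes, the jar, its scale and white board, or the brush, trowel and clod of earth. Nothing needs gripping, and nothing may be lifted or shoved out of place; finish with the hand clear.

Things in the scene. Friction and masses are not known exactly. Their poses are not given: they have to be found in the camera images.
- shutter_box: Loose mid-grey plastic box on rubber feet, 90 x 70 x 40 mm high (long side along its x), about 0.5 kg, with one round push button of 32 mm diameter on its top, YELLOW: the camera's shutter release (the one to press). The three boxes look alike but for the button's colour, and any of them may stand in any of the three places. Origin: centre of the underside, z up.
- shutter_top (a point): Centre of the yellow button's top face, 62 mm above the table when up; it moves with the button. The button moves straight down by 6 mm; around it is a fixed black collar of 48 mm diameter whose top is 10 mm below the button's top when up, so the whole button sinks without the collar being touched.
- shutter (a joint): Travel of the yellow button in m: 0 up, 0.006 fully down. It starts to move at about 1.2 N, is fully down at about 4 N, then meets a hard stop, and springs back up when let go.
- fan_box: Loose mid-grey plastic box on rubber feet, 90 x 70 x 40 mm high (long side along its x), about 0.5 kg, with one round push button of 32 mm diameter on its top, BLUE: it runs the dust extractor (leave alone). The three boxes look alike but for the button's colour, and any of them may stand in any of the three places. Origin: centre of the underside, z up.
- fan (a joint): Travel of the blue button in m: 0 up, 0.006 fully down.
- stop_box: Loose mid-grey plastic box on rubber feet, 90 x 70 x 40 mm high (long side along its x), about 0.5 kg, with one round push button of 32 mm diameter on its top, RED: emergency stop (leave alone). The three boxes look alike but for the button's colour, and any of them may stand in any of the three places. Origin: centre of the underside, z up.
- stop (a joint): Travel of the red button in m: 0 up, 0.006 fully down.
- lamp_switch_base: The photo lamp's switch, fixed to the table: grey block 70 x 50 x 25 mm high (70 along its x) with a toggle lever standing out of its top. Origin: centre of the underside; the lever is hinged 22 mm above it and swings in the block's x-z plane towards the block's +x.
- lamp_switch_tip (a point): Centre of the green ball (26 mm diameter) at the end of the lever's 10 mm steel rod, 80 mm from the hinge. With the lever off it is 38 mm to the block's -x side of the hinge and 92 mm above the table; upright 102 mm above; fully on 38 mm to the +x side and 92 mm above.
- lamp_switch (a joint): Lever angle in rad: 0 fully off (leaning to the block's -x), 0.5 upright, 1.0 fully on (leaning to +x, end stop). It starts between 0 and 0.15. Light friction only (under 1 N at the ball); it stays where it is left.
- photo_board: White board fixed to the table, 220 (its x) x 400 (its y) x 4 mm thick, on which the find stands. Origin: centre of the underside.
- jar: The find: small ancient terracotta jar, loose, 76 mm in diameter, 80 mm high, standing on the white board. Origin: centre of its foot.
- scale_bar: Black and white photo scale, loose on the board, 100 (its x) x 20 x 6 mm. Origin: centre of the underside.
- brush: Loose brush lying along its x, 200 mm long, 42 mm wide, 20 mm high. Origin: centre of the underside.
- trowel: Loose trowel lying along its x, 260 mm long, blade 106 mm wide, 26 mm high. Origin: under its middle.
- clod: Loose lump of brown earth, about 60 mm across and 50 mm high. Origin: centre of the underside.
Not all that is in view belongs to the job. Leave any purple look-alike of the shutter_box alone.

How it is judged:
By the outcome, as a careful person would: the job done as asked, in the order asked, and still so for the second after the job is handed in, with the robot touching nothing.
It also fails if it takes over 38 s, if anything falls off the work surface, if the arm or the gripper's body presses on something with over 40 N, if the wrist force passes 120 N, or if a joint passes its speed limit or range.

### The arm

A 6-joint arm with a two-finger parallel gripper is mounted at the origin on the work surface. World frame = base frame: x ahead of the robot, y to its left, z up, the work surface at z = 0. Lengths are in m, angles in rad, forces in N, time in s.
With the tool pointing down it reaches from about 0.425 to 0.95 m from the base axis. Payload 3.5 kg.
Tool frame: the origin (TCP) lies midway between the tips of the shut fingers; the grasp point (between the pads) lies 19 mm behind it; z points along the fingers, y is the line along which they close (so a half turn about z gives the same grasp; the last joint's range is limited). The gripper opens to 85 mm and grips with 20 to 120 N. Pads are 22 mm wide; open, the fingers measure 114 mm over their backs; the gripper's body (76 mm by 85 mm) begins 54 mm behind the grasp point. The pads swing forward as they close: fully open they stand 13 mm farther back than shut.
Start: joints at [1.133, 0.286, 1.577, -0, 1.279, -0.15], TCP at [0.192, 0.647, 0.231] pointing down, gripper open.
Joint ranges: [-2.77, 2.77], [-0.9, 2.22], [0.21, 2.48], [-1.53, 4.67], [0.24, 2.81], [-2.84, 2.84]. Speed limits (rad/s): [2.79, 2.79, 3.14, 3.14, 3.14, 3.14].

### API

Orientations are given as a unit quaternion [w, x, y, z].
In Python, from bench import arm, get_image gives the robot as it stands.
- The arm moves only by the tool servo_tool, never from a script. Its argument "commands" is one flat list of numbers, 5 for each row, row after row: the closure, from -1 (fully open) to 1 (shut), then the shift along the world's x, y, z as a fraction of full scale, then the turn about the world's z as a fraction of full scale. In form: [hand, x, y, z, spin, hand, x, y, z, spin, ...]. A call has 1 to 10 rows; each row shifts and turns the commanded pose from where the row before left it; what a row does not reach is not made up. Full scale, the value 1, is 250 mm for a shift and pi rad for a turn. A row lasts 1/10 s, in which the tool goes at most 50 mm and 8.59 degrees, less where a joint would pass 70% of its speed; a pose out of reach is approached as far as the arm can. A call with a number of a shift or a turn outside -1 to 1 is refused whole. A call with a gripper value outside its range is refused whole. The fingers move at their own pace and stop on an object; the grip force is fixed at half the most. Time passes only in rows, so rows that do not move let the fingers close. It gives the time, the measured TCP pose, the force, the opening and the grip force at its end, in the units of the state.
- arm.read_state(): the state, without advancing time (a new reading comes with each control period).
- get_image(name): name is "scene" or "side" or "wrist"; returns a dict with "color" (400x640x3 uint8, red, green, blue), "fx", "fy", "cx", "cy" (pixels), "k1" (the pictures are not rectified: a ray, as slopes to the right and down, at radius r is drawn at 1 + k1 r^2 times it, then the intrinsics apply), "T" (4x4, takes a point from camera to world coordinates). Camera axes: x right, y up, looking along -z (the intrinsics and any distortion apply to the point x, -y, -z); pixel columns grow to the right and rows downward; lengths in m; the calibration is good to about 2 mm. A picture is of the moment at which its call begins. There is no depth.
- arm.hand_in(): hands the job in; it is judged then, once.
The state is a dict: "time_s": time; "joint_pos": joint angles; "joint_velocities": joint speeds; "tau": joint torques, N m; "tool_pos": TCP position; "orientation": TCP orientation; "force": force on the tool from outside, world axes, zero at the start; "ft_torque": the same for the moment, N m; "width": finger opening in m; "finger_force": force on a finger pad.
Only numpy, scipy, OpenCV 4.12 (cv2) and the standard library are available. Lean on these libraries where they do the work, as an engineer would, in place of code of your own. Each camera call takes 0.05 s, during which the arm holds its last target. There are 200 camera calls.

## Working session

There is one attempt and no reset: what is moved stays moved. The work goes in short steps, Python scripts to look and compute and a tool call to move; the robot and the scene stay as the last step left them, time stands still between calls to the robot, and variables do not carry over. Pictures are saved under pics/ and viewed, at most 10 in all, crops included, and the job is handed in when it is done.

Besides the shell and the picture viewer there is one more tool, called after ">>>" by a JSON object that holds its "op" and its "data", one argument or row to a line. servo_tool: Moves the arm, as the interface text tells. Shift numbers are shares of 250 mm and turn numbers shares of pi rad, none past 1 either way. Its arguments: {"type":"object","properties":{"commands":{"type":"array"}},"required":["commands"]}

```bash
mkdir -p pics; cat > h.py <<'E'
import numpy as np, cv2
from bench import arm, get_image
def snap(name, fn):
    im=get_image(name); cv2.imwrite('pics/'+fn+'.png', im['color'][:,:,::-1]); np.save('pics/'+fn+'.npy', im, allow_pickle=True); return im
def ray(im,u,v):
    K=np.array([[im['fx'],0,im['cx']],[0,im['fy'],im['cy']],[0,0,1.]])
    p=cv2.undistortPoints(np.array([[[u,v]]],float),K,np.array([im['k1'],0,0,0.]))[0,0]
    T=np.array(im['T']); return T[:3,3], T[:3,:3]@np.array([p[0],-p[1],-1.])
def onz(im,u,v,z):
    o,d=ray(im,u,v); return o+d*(z-o[2])/d[2]
def tri(a,pa,b,pb):
    o1,d1=ray(a,*pa);o2,d2=ray(b,*pb)
    s=np.linalg.lstsq(np.c_[d1,-d2],o2-o1,rcond=None)[0]
    p,q=o1+s[0]*d1,o2+s[1]*d2
    return (p+q)/2, np.linalg.norm(p-q)
def blobs(im,lo,hi,mina=25):
    h=cv2.cvtColor(im['color'],cv2.COLOR_RGB2HSV)
    m=cv2.inRange(h,np.array(lo),np.array(hi))
    n,l,s,c=cv2.connectedComponentsWithStats(m)
    return [(s[i,4],c[i].round(1),s[i,:4]) for i in range(1,n) if s[i,4]>=mina]
E
python3 - <<'E'
from h import *
a=snap('scene','s1');b=snap('side','d1')
for n,i in(('scene',a),('side',b)):
    print(n,np.round(i['T'],2).tolist(),i['fx'],i['k1'])
    for c,lo,hi in(('yellow',(22,120,90),(34,255,255)),('green',(45,90,50),(80,255,255)),('purple',(130,70,50),(160,255,255))):
        print(c,blobs(i,lo,hi))
cv2.imwrite('pics/both.png',cv2.resize(np.vstack([a['color'],b['color']])[:,:,::-1],None,fx=.75,fy=.75,interpolation=cv2.INTER_AREA))
print(arm.read_state())
E
```

```text
scene [[-0.46, -0.75, 0.47, 1.14], [0.89, -0.39, 0.24, 0.25], [-0.0, 0.53, 0.85, 1.17], [0.0, 0.0, 0.0, 1.0]] 409.57647770412075 -0.03487893822681085
yellow [(np.int32(405), array([306. ,  83.1]), array([291,  75,  32,  17], dtype=int32)), (np.int32(64), array([329.4, 155.5]), array([325, 152,  10,   8], dtype=int32)), (np.int32(76), array([309.6, 186.9]), array([305, 183,  10,   9], dtype=int32))]
green [(np.int32(55), array([439.8, 253.4]), array([436, 250,   9,   8], dtype=int32))]
purple [(np.int32(394), array([329.3, 162.8]), array([315, 150,  29,  24], dtype=int32))]
side [[0.8, 0.44, -0.4, -0.01], [-0.59, 0.61, -0.53, -0.8], [0.01, 0.67, 0.75, 1.13], [0.0, 0.0, 0.0, 1.0]] 469.8607731589202 -0.13195110831760615
yellow [(np.int32(47), array([204.8,  99.6]), array([201,  92,   8,  15], dtype=int32)), (np.int32(70), array([317.7, 232. ]), array([313, 228,  10,   9], dtype=int32)), (np.int32(80), array([275.1, 257.4]), array([270, 253,  11,  10], dtype=int32)), (np.int32(55), array([211.6, 397.7]), array([205, 395,  19,   5], dtype=int32))]
green [(np.int32(34), array([249.9, 131.5]), array([247, 129,   7,   6], dtype=int32))]
purple [(np.int32(393), array([276. , 263.9]), array([257, 248,  38,  31], dtype=int32))]
{'time_s': 0.1, 'joint_pos': array([ 1.13299769e+00,  2.87111505e-01,  1.57801094e+00,  2.53373714e-05,
        1.27862090e+00, -1.50016442e-01]), 'joint_velocities': array([-0.00100827, -0.0006678 , -0.0040087 ,  0.00223931, -0.00183691,
        0.00050702]), 'tau': array([ 8.93316992e-04, -4.07294762e+01, -2.93699563e+01, -1.48872205e-04,
        3.37775724e-03, -1.14121661e-06]), 'tool_pos': array([0.19130656, 0.64670842, 0.2300732 ]), 'orientation': array([-3.23130313e-04,  1.43398618e-01,  9.89664428e-01, -1.02572353e-03]), 'force': array([-0.20154356,  0.09783012,  0.0348403 ]), 'ft_torque': array([0.01621685, 0.01913698, 0.02571197]), 'finger_force': 0.0, 'width': 0.08523354560545876}
```

View pics/both.png

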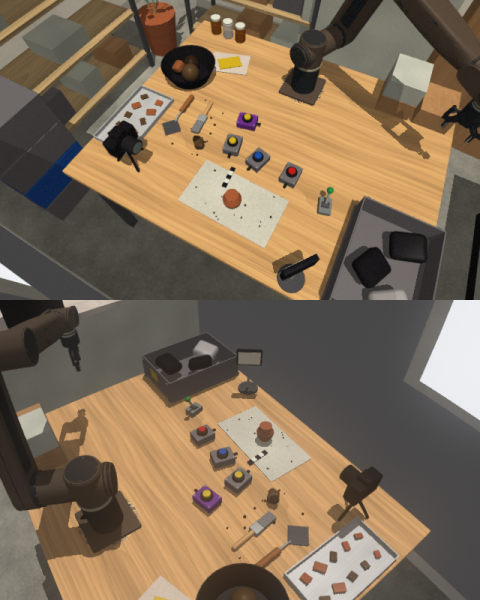

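The composite (0.75 scale) shows two yellow-button boxes. One is grey, at scene (310,187) and side (318,232). The other is purple, at scene (329,156) and side (275,257). The grey one fits the description and the purple one is the look-alike. The green lever tip is at scene (440,253) and side (250,131). I'll confirm in an enlarged crop.

```bash
python3 - <<'E'
from h import *
a=np.load('pics/s1.npy',allow_pickle=True).item();b=np.load('pics/d1.npy',allow_pickle=True).item()
print('yellow',tri(a,(309.6,186.9),b,(317.7,232)), onz(a,309.6,186.9,.062),onz(b,317.7,232,.062))
print('purple',tri(a,(329.4,155.5),b,(275.1,257.4)))
print('tip',tri(a,(439.8,253.4),b,(249.9,131.5)))
for n,lo,hi in(('blue',(105,150,60),(125,255,255)),('red',(0,190,90),(6,255,255))):
    print(n,[x[:2] for x in blobs(a,lo,hi,40)],[x[:2] for x in blobs(b,lo,hi,40)])
def crop(i,u,v,w,h,s): return cv2.resize(i['color'][v:v+h,u:u+w,::-1],(w*s,h*s),interpolation=cv2.INTER_CUBIC)
A=crop(a,280,130,95,75,4);B=crop(b,245,210,95,75,4)
C=crop(a,405,230,95,75,4);D=crop(b,215,110,95,75,4)
cv2.imwrite('pics/crop1.png',np.vstack([np.hstack([A,B]),np.hstack([C,D])]))
E
```

```text
yellow (array([ 0.49616616, -0.14142851,  0.05702524]), np.float64(0.0023195597156972685)) [ 0.49818705 -0.13890612  0.062     ] [ 0.49451211 -0.14542665  0.062     ]
purple (array([ 0.34855903, -0.14350753,  0.05577706]), np.float64(0.0015491140475997816))
tip (array([0.54736589, 0.31517223, 0.09597957]), np.float64(0.0009702669901794504))
blue [(np.int32(2315), array([ 70.4, 239.4])), (np.int32(82), array([343.7, 207.1]))] []
red [(np.int32(83), array([388.8, 227.4]))] []
```

View pics/crop1.png

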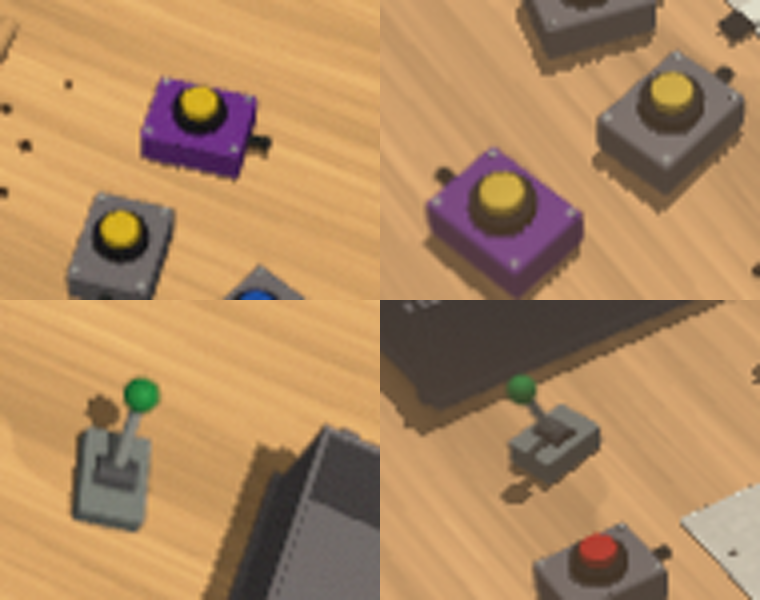

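Crop confirmed: grey box with yellow button is the one to press. The switch lever leans toward the robot. Next I need the block's heading and where the bin rim is.

```bash
python3 - <<'E'
from h import *
a=np.load('pics/s1.npy',allow_pickle=True).item();b=np.load('pics/d1.npy',allow_pickle=True).item()
C=lambda u,v:(405+u/4,230+(v-300)/4)
D=lambda u,v:(215+(u-380)/4,110+(v-300)/4)
for n,p in(('BL',(83,429)),('BR',(150,434)),('FL',(75,512)),('FR',(142,517))): print(n,onz(a,*C(*p),.025).round(4))
for n,p in(('L',(511,437)),('top',(569,405)),('R',(599,432)),('bot',(541,464))): print('side',n,onz(b,*D(*p),.025).round(4))
print('bin near corner',tri(a,C(322,428),b,(191,463-400+70))) 
print('bin scene', [onz(a,u,v,.12).round(3) for u,v in((485,264),(592,308))])
E
```

```text
BL [0.5555 0.2918 0.025 ]
BR [0.5359 0.3384 0.025 ]
FL [0.6207 0.3095 0.025 ]
FR [0.6016 0.3549 0.025 ]
side L [0.544  0.3356 0.025 ]
side top [0.6084 0.3423 0.025 ]
side R [0.6106 0.2957 0.025 ]
side bot [0.5471 0.2898 0.025 ]
bin near corner (array([0.42909742, 0.48195147, 0.0125711 ]), np.float64(0.07497962889424152))
bin scene [array([0.533, 0.437, 0.12 ]), array([0.525, 0.728, 0.12 ])]
```

>>> {"op": "servo_tool", "data": {
  "commands": [1,0.1,-0.12,0,0,1,0.1,-0.12,0,0,1,0.1,-0.12,0,0,1,0.1,-0.12,0,0,1,0.1,-0.12,0,0,1,0.1,-0.12,0,0,1,0.1,-0.12,0,0,1,0.1,-0.12,0,0,1,0.1,-0.12,0,0,1,0.1,-0.12,0,0]
}}

```text
time_s: 1.1
tool_pos: [0.442, 0.3458, 0.2308]
orientation: [-0.0, 0.143, 0.99, -0.0]
force: [-0.1, 0.4, -0.5]
width: 0.0002
finger_force: 0.0
```

```bash
python3 - <<'E'
from h import *
w=snap('wrist','w1')
print(np.round(w['T'],3).tolist(),w['fx'],w['k1'])
g=blobs(w,(45,90,50),(80,255,255)); print(g)
for x in g: print(onz(w,*x[1],.093))
E
```

```text
[[0.284, -0.911, -0.298, 0.367], [0.959, 0.27, 0.087, 0.368], [0.001, -0.31, 0.951, 0.372], [0.0, 0.0, 0.0, 1.0]] 326.26168717725864 -0.009022627640455342
[]
```

View pics/w1.png

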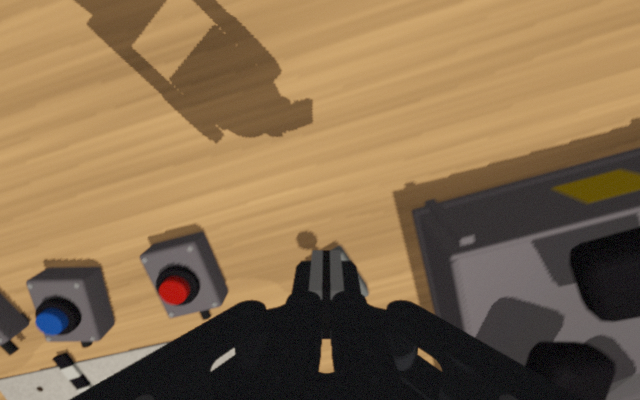

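The wrist view shows the switch hidden behind the fingers, around (330,270). I'll sidestep to see it.

>>> {"op": "servo_tool", "data": {
  "commands": [1,0.05,-0.15,0,0,1,0.05,-0.15,0,0,1,0,-0.15,0,0,1,0,0,0,0]
}}

```text
time_s: 1.55
tool_pos: [0.4666, 0.2316, 0.2306]
orientation: [-0.001, 0.146, 0.989, -0.001]
force: [-0.8, -0.6, -0.0]
width: -0.0
finger_force: 0.0
```

```bash
python3 - <<'E'
from h import *
w=snap('wrist','w2')
for n,lo,hi,z in(('g',(45,90,50),(80,255,255),.093),('y',(22,120,90),(34,255,255),.062)):
    for x in blobs(w,lo,hi): print(n,x,onz(w,*x[1],z))
E
```

```text
g (np.int32(618), array([435.9, 244.4]), array([422, 231,  29,  28], dtype=int32)) [0.54782486 0.31466894 0.093     ]
y (np.int32(692), array([ 19.1, 295.5]), array([  2, 282,  35,  27], dtype=int32)) [ 0.49378417 -0.13408414  0.062     ]
```

View pics/w2.png

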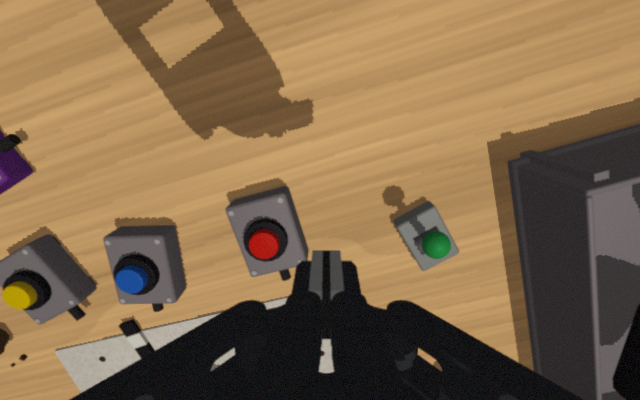

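Wrist view: green ball at (436,244), block corners near (396,219), (433,203), (458,250), (424,268). Yellow button is at (19,295) by the left edge.

```bash
python3 - <<'E'
from h import *
w=np.load('pics/w2.npy',allow_pickle=True).item()
P=[onz(w,u,v,.025)[:2] for u,v in((396,219),(433,203),(458,249),(424,268))]
print(np.round(P,4),np.mean(P,0))
cv2.imwrite('pics/c3.png',cv2.resize(w['color'][180:290,370:490,::-1],None,fx=5,fy=5,interpolation=cv2.INTER_CUBIC))
for i,j in((0,3),(1,2),(0,1),(3,2)): d=P[j]-P[i];print(np.degrees(np.arctan2(d[1],d[0])),np.linalg.norm(d))
E
```

```text
[[0.5414 0.2919]
 [0.5346 0.3359]
 [0.5993 0.3533]
 [0.6125 0.31  ]] [0.57194574 0.32276008]
14.285929757364224 0.07332134667204716
15.03506018008011 0.06692891588278453
98.71820136491739 0.044562808081864184
106.91221197250272 0.04527518115608439
```

View pics/c3.png

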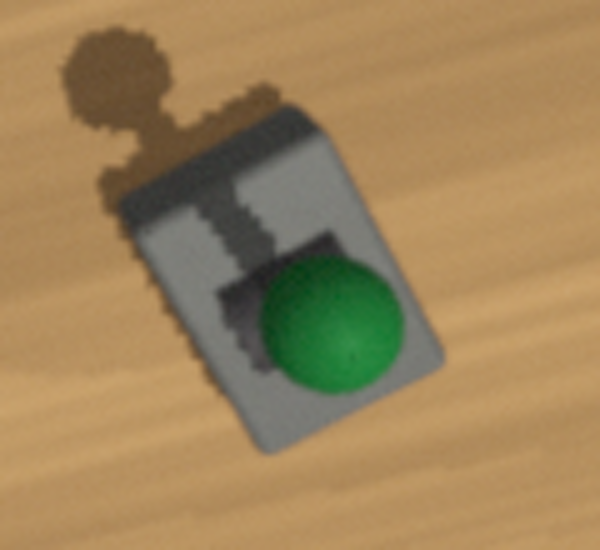

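>>> {"op": "servo_tool", "data": {
  "commands": [1,0.0375,0.071,0,0.0445,1,0.0375,0.071,0,0.0445,1,0.0375,0.071,0,0.0445,1,0.0375,0.071,0,0.0445,1,0,0,-0.145,0,1,0,0,-0.145,0,1,0,0,-0.145,0,1,0,0,-0.145,0,1,0,0,0,0]
}}

```text
time_s: 2.5
tool_pos: [0.4991, 0.3052, 0.0798]
orientation: [-0.006, -0.136, 0.991, -0.001]
force: [-1.1, -0.3, -0.4]
width: 0.0004
finger_force: 0.0
```

>>> {"op": "servo_tool", "data": {
  "commands": [1,0.0424,-0.003,0.022,0,1,0.0386,0.0104,0,0,1,0.0386,0.0104,0,0,1,0.0386,0.0104,0,0,1,0.0386,0.0104,0,0,1,0.0386,0.0104,0,0,1,0.0386,0.0104,0,0,1,0.0386,0.0104,0,0,1,0,0,0,0]
}}

```text
time_s: 3.4
tool_pos: [0.5836, 0.3233, 0.0915]
orientation: [0.0, -0.135, 0.991, 0.0]
force: [0.6, -0.3, -0.2]
width: 0.0001
finger_force: 0.0
```

```bash
python3 - <<'E'
from h import *
a=snap('scene','s2');b=snap('side','d2')
A=blobs(a,(45,90,50),(80,255,255),8);B=blobs(b,(45,90,50),(80,255,255),8);print(A,B)
if A and B: print(tri(a,A[0][1],b,B[0][1]))
def crop(i,u,v,w,h,s): return cv2.resize(i['color'][v:v+h,u:u+w,::-1],(w*s,h*s),interpolation=cv2.INTER_CUBIC)
cv2.imwrite('pics/crop4.png',np.hstack([crop(a,400,210,95,95,4),crop(b,215,90,95,95,4)]))
E
```

```text
[(np.int32(64), array([438. , 273.1]), array([434, 269,   9,   9], dtype=int32))] [(np.int32(23), array([264. , 122.7]), array([262, 120,   5,   7], dtype=int32))]
(array([0.60980919, 0.32887066, 0.09685437]), np.float64(0.005879984247087549))
```

View pics/crop4.png

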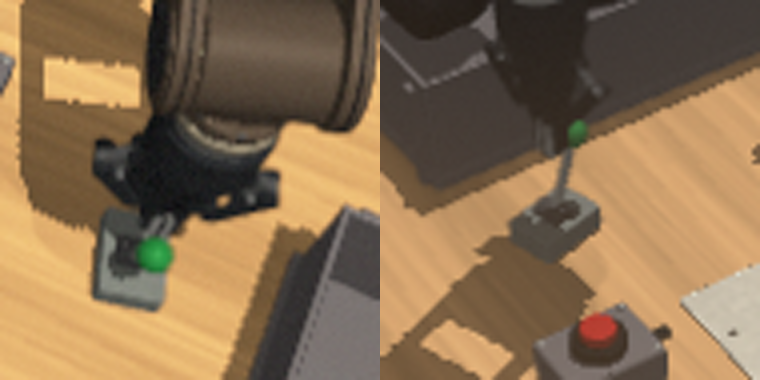

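The lever is past upright, with the ball resting ahead of the fingers in both views. I'll finish the push gently.

>>> {"op": "servo_tool", "data": {
  "commands": [1,0.0193,0.0052,-0.02,0,1,0.0193,0.0052,0,0,1,0.0116,0.0031,0,0,1,0,0,0,0]
}}

```text
time_s: 3.9
tool_pos: [0.5916, 0.3258, 0.0857]
orientation: [-0.005, -0.135, 0.991, -0.001]
force: [-7.5, -2.9, 3.5]
width: -0.0003
finger_force: 4.3
```

>>> {"op": "servo_tool", "data": {
  "commands": [1,0.0077,0.0021,0,0,1,0,0,0,0]
}}

```text
time_s: 4.1
tool_pos: [0.5918, 0.3259, 0.0857]
orientation: [-0.008, -0.136, 0.991, -0.002]
force: [-12.6, -4.5, 6.6]
width: 0.0
finger_force: 6.8
```

```bash
python3 - <<'E'
from h import *
print(arm.read_state()['force'])
E
```

```text
[-12.57377384  -4.45061881   6.60880628]
```

The force rises without motion, so the lever is at its end stop. Next: back off, lift and move over toward the shutter.

>>> {"op": "servo_tool", "data": {
  "commands": [1,-0.0773,-0.0207,0,0,1,-0.0773,-0.0207,0,0,1,0,0,0.16,0,1,0,0,0.16,0,1,0,0,0.16,0]
}}

```text
time_s: 4.6
tool_pos: [0.558, 0.3167, 0.2081]
orientation: [0.0, -0.135, 0.991, -0.0]
force: [0.8, 0.1, -0.4]
width: 0.0001
finger_force: 0.0
```

>>> {"op": "servo_tool", "data": {
  "commands": [1,-0.045,-0.1825,0,0,1,-0.045,-0.1825,0,0,1,-0.045,-0.1825,0,0,1,-0.045,-0.1825,0,0,1,-0.045,-0.1825,0,0,1,-0.045,-0.1825,0,0,1,-0.045,-0.1825,0,0,1,-0.045,-0.1825,0,0,1,0,0,0,0,1,0,0,0,0]
}}

```text
time_s: 5.6
tool_pos: [0.4682, -0.0493, 0.2073]
orientation: [0.001, -0.134, 0.991, -0.0]
force: [0.5, 0.4, 0.1]
width: 0.0001
finger_force: 0.0
```

```bash
python3 - <<'E'
from h import *
print(arm.read_state()['force'])
w=snap('wrist','w3');a=snap('scene','s3');b=snap('side','d3')
for x in blobs(w,(22,120,90),(34,255,255)): print(x,onz(w,*x[1],.062))
A=blobs(a,(45,90,50),(80,255,255),8);B=blobs(b,(45,90,50),(80,255,255),8);print(A,B)
if A and B: print(tri(a,A[0][1],b,B[0][1]))
def crop(i,u,v,w,h): return cv2.resize(i['color'][v:v+h,u:u+w,::-1],(320,320),interpolation=cv2.INTER_CUBIC)
cv2.imwrite('pics/m5.png',np.vstack([cv2.resize(w['color'][100:,:,::-1],(540,253)),np.hstack([crop(a,400,220,80,80),crop(b,215,100,80,80)])[:, :540]]))
E
```

```text
[0.47680599 0.42611142 0.10025436]
(np.int32(1130), array([250.5,  15.5]), array([231,   0,  39,  35], dtype=int32)) [ 0.35033655 -0.14362464  0.062     ]
(np.int32(946), array([222.1, 187.6]), array([205, 171,  36,  34], dtype=int32)) [ 0.49415318 -0.14125737  0.062     ]
[(np.int32(63), array([437.6, 276.1]), array([433, 272,  10,   9], dtype=int32))] []
```

View pics/m5.png

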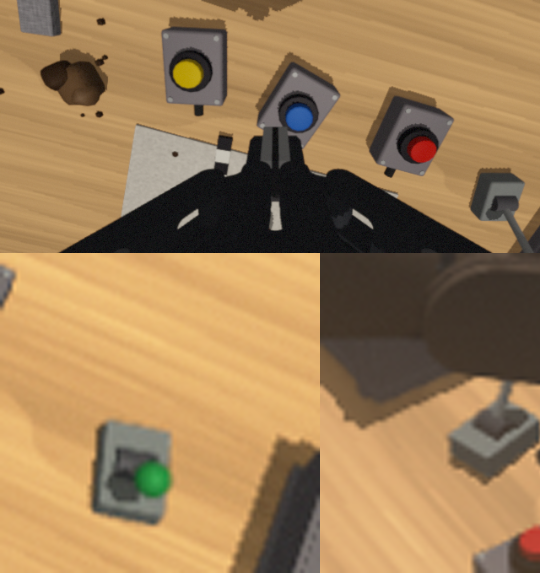

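Wrist part of the picture: yellow button of the grey box at wrist pixel (222,188), clear of neighbours. The scene crop shows the lever leaning away from the robot. I'll check its angle.

```bash
python3 - <<'E'
from h import *
a=np.load('pics/s3.npy',allow_pickle=True).item();a1=np.load('pics/s1.npy',allow_pickle=True).item()
p=onz(a,437.6,276.1,.092)
for z in (.092,.093,.095):
    q=onz(a1,439.8,253.4,z);d=p-q;print(p,q,np.hypot(*d[:2]),np.degrees(np.arctan2(d[1],d[0])))
E
```

```text
[0.61406491 0.33333923 0.092     ] [0.54475686 0.31576681 0.092     ] 0.07150101801364964 14.22702433635621
[0.61406491 0.33333923 0.092     ] [0.54530982 0.31570273 0.093     ] 0.07098103864068105 14.386858161150705
[0.61406491 0.33333923 0.092     ] [0.54641575 0.31557458 0.095     ] 0.06994277395976226 14.713648983941264
```

>>> {"op": "servo_tool", "data": {
  "commands": [1,0.0267,-0.0917,0,0,1,0.0267,-0.0917,0,0,1,0.0267,-0.0917,0,0,1,0.0267,-0.0917,-0.1,0,1,0,0,-0.16,0,1,0,0,-0.16,0,1,0,0,-0.1,0,1,0,0,0,0,1,0,0,0,0]
}}

```text
time_s: 6.65
tool_pos: [0.4953, -0.139, 0.077]
orientation: [-0.0, -0.136, 0.991, 0.0]
force: [0.5, 0.1, 1.0]
width: 0.0002
finger_force: 0.0
```

>>> {"op": "servo_tool", "data": {
  "commands": [1,0,-0.008,-0.03,0,1,0,0,-0.02,0,1,0,0,0,0,1,0,0,0,0]
}}

```text
time_s: 7.05
tool_pos: [0.495, -0.1421, 0.0648]
orientation: [0.0, -0.135, 0.991, -0.0]
force: [-1.0, 0.1, 0.9]
width: 0.0
finger_force: 0.0
```

>>> {"op": "servo_tool", "data": {
  "commands": [1,0,0,-0.008,0,1,0,0,-0.008,0,1,0,0,0,0,1,0,0,0,0]
}}

```text
time_s: 7.45
tool_pos: [0.4951, -0.1422, 0.0607]
orientation: [0.0, -0.135, 0.991, -0.0]
force: [0.7, -0.7, 1.7]
width: -0.0001
finger_force: 0.8
```

>>> {"op": "servo_tool", "data": {
  "commands": [1,0,0,-0.006,0,1,0,0,-0.006,0,1,0,0,0,0,1,0,0,0,0]
}}

```text
time_s: 7.85
tool_pos: [0.4951, -0.1422, 0.0576]
orientation: [0.0, -0.135, 0.991, -0.0]
force: [0.9, -0.4, 3.2]
width: -0.0
finger_force: 1.5
```

>>> {"op": "servo_tool", "data": {
  "commands": [1,0,0,-0.006,0,1,0,0,0,0,1,0,0,0,0]
}}

```text
time_s: 8.15
tool_pos: [0.4951, -0.1422, 0.0561]
orientation: [0.0, -0.135, 0.991, -0.0]
force: [0.5, -0.7, 4.4]
width: -0.0002
finger_force: 1.9
```

>>> {"op": "servo_tool", "data": {
  "commands": [1,0,0,-0.005,0,1,0,0,0,0,1,0,0,0,0]
}}

```text
time_s: 8.45
tool_pos: [0.4952, -0.1422, 0.0559]
orientation: [0.0, -0.135, 0.991, -0.0]
force: [-1.2, -0.1, 10.1]
width: -0.0003
finger_force: 5.2
```

The force jumped to 10 N with no motion, so the button is on its hard stop. Lifting off and clearing.

>>> {"op": "servo_tool", "data": {
  "commands": [1,0,0,0.02,0,1,0,0,0.04,0,1,0,0,0.15,0,1,0,0,0.15,0,1,0,0,0.15,0,1,0,0,0.15,0,1,0,0.15,0,0,1,0,0.15,0,0,1,0,0,0,0,1,0,0,0,0]
}}

```text
time_s: 9.45
tool_pos: [0.4939, -0.0661, 0.2188]
orientation: [-0.001, -0.136, 0.991, 0.0]
force: [-0.6, 0.3, -0.9]
width: 0.0002
finger_force: 0.0
```

```bash
python3 - <<'E'
from h import *
w=snap('wrist','w4');a=snap('scene','s4');b=snap('side','d4')
print(arm.read_state()['force'],arm.read_state()['tool_pos'])
for x in blobs(w,(22,120,90),(34,255,255)): print(x,onz(w,*x[1],.062))
for n,i in(('a',a),('b',b)):
    print(n,[(x[0],x[1]) for x in blobs(i,(22,120,90),(34,255,255),20)],[(x[0],x[1]) for x in blobs(i,(45,90,50),(80,255,255),8)])
E
```

```text
[0.30970175 0.23025962 0.00089421] [ 0.49439658 -0.0675625   0.21907115]
(np.int32(237), array([281.5,   3.7]), array([266,   0,  32,  10], dtype=int32)) [ 0.3591671  -0.14162194  0.062     ]
(np.int32(916), array([247.7, 163.7]), array([231, 147,  35,  34], dtype=int32)) [ 0.49470963 -0.14177953  0.062     ]
a [(np.int32(297), array([302.6,  82.6])), (np.int32(77), array([309.6, 186.9]))] [(np.int32(63), array([437.6, 276. ]))]
b [(np.int32(74), array([317.5, 232. ])), (np.int32(41), array([272.9, 257.9])), (np.int32(57), array([211.7, 397.7]))] []
```

View pics/w4.png

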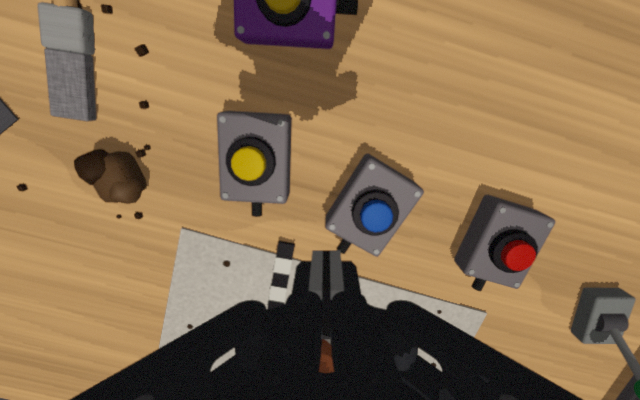

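The wrist view shows the yellow button back up at (248,164), with its box in place: the scene pixel (309.6,186.9) is unchanged. The lever tip is still on at scene (438,276), and the hand is clear. Handing in.

```bash
python3 -c "
from bench import arm
print(arm.hand_in())"
```

```text
the job is handed in; nothing more can be done
None
```

I pushed the lamp lever fully on, then pressed the yellow shutter button to its stop (about 10 N) and let it spring back up; I handed the job in at about 10 s with the hand clear and the shutter box not shifted.

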